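# Check that the hand levers of two vial crimpers stop short of their bars

## Robot

A 6-joint arm with a two-finger parallel gripper is mounted at the origin on the work surface. World frame = base frame: x ahead of the robot, y to its left, z up, the work surface at z = 0. Lengths are in mm, angles in rad, forces in N, time in s.
With the tool pointing down it reaches from about 325 to 900 mm from the base axis. Payload 6.1 kg.
Tool frame: the origin (TCP) lies midway between the tips of the shut fingers; the grasp point (between the pads) lies 19 mm behind it (robot.grip_depth is the distance from the TCP to the grasp point, in mm); z points along the fingers, x is the direction in which the jaws open and shut, and the axes are right-handed (so a half turn about z gives the same grasp; the last joint's range is limited). The gripper opens to 85 mm and grips with 20 to 120 N. Pads are 22 mm wide; open, the fingers measure 114 mm over their backs; the gripper's body (76 mm by 85 mm) begins 54 mm behind the grasp point. The pads swing forward as they close: fully open they stand 13 mm farther back than shut.
Start: joints at [-1.24, 0.22, 1.526, -0, 1.395, -0.126], TCP at [275.666, -560.913, 200.8] pointing down, gripper open.
Joint ranges: [-2.98, 2.98], [-0.91, 2.08], [0.09, 2.57], [-1.24, 4.39], [0.2, 2.65], [-2.68, 2.68]. Speed limits (rad/s): [2.57, 2.57, 3.01, 3.14, 3.14, 3.14].

## Interface

Orientations are given as a 3x3 rotation matrix whose columns are the frame's x, y, z axes.
In Python, from cell import robot gives the robot as it stands. The module is installed in compiled form; this text tells all that it offers.
- The arm moves only by the shell command python3 -m crank 'ROWS' [FORCE]. ROWS is JSON, one flat list of numbers, 7 for each row, row after row: the shift along the tool's x, y, z in m, then the turn, a rotation vector about the tool's x, y, z in degrees, then the opening, from 0 (shut) to 1 (fully open). A call has exactly 5 rows; each row shifts and turns the commanded pose from where the row before left it, along the tool's axes as they then stand; what a row does not reach is not made up. A row lasts 1/8 s, in which the tool goes at most 62.5 mm and 10.7 degrees, less where a joint would pass 70% of its speed; a pose out of reach is approached as far as the arm can. A call is refused whole if a number of a shift passes 0.0625 or a number of a turn 10.7, either way. A call with a gripper value outside its range is refused whole. The fingers move at their own pace and stop on an object; FORCE is the grip in N (left out, the last holds). Time passes only in rows, so rows that do not move let the fingers close, or fill a call up. It gives the time, the measured TCP pose, the force and the opening at its end, in the units of the state.
- robot.get_obs(): the state, without advancing time (a new reading comes with each control period).
- robot.snapshot(name): name is "scene" or "top" or "wrist"; returns the picture (420x560x3 uint8, blue, green, red); there is no depth.
- robot.get_calibration(name): a dict with "fx", "fy", "cx", "cy" (pixels), "pose" (4x4, takes a point from camera to world coordinates). Camera axes: x right, y down, z forward; pixel columns grow to the right and rows downward; lengths in mm; the calibration is good to about 2 mm. A picture is of the moment at which its call begins: read the wrist's pose just before it. get_calibration takes no time and is no camera call; for the wrist camera it gives the pose at the moment of the call.
- robot.hand_in(): hands the job in, once; it reports no verdict.
Trained networks look in the newest picture that a camera, given by its name, has taken for a name from the list of things; names that differ only in an ending like _2 or _b are one class to them, and where a whole thing is asked for, a point or a joint stands for the part that bears it (a point fixed in the world has none). Each returns a list of dicts, best first, with "p" (0 to 1); they miss things now and then, are a little off and sometimes report something else, mostly with a low value. They report only what shows in the picture. A call takes as long as a camera call. They do not tell look-alikes from the thing itself.
- robot.boxes_of(camera, query): "bbox" ([centre column, centre row, width, height] in pixels, round what is visible of it).
- robot.landmark_of(camera, query): "centre" ([column, row] in pixels: a listed point, or the origin of a listed thing).
The state is a dict: "time": time; "joints": joint angles; "qd": joint speeds; "effort": joint torques, N m; "tool_pos": TCP position; "orientation": TCP orientation; "contact_force": force on the tool from outside, world axes, zero at the start; "moment": the same for the moment, N m; "grip_width": finger opening in mm.
Only numpy, scipy, OpenCV 4.12 (cv2) and the standard library are available. Lean on these libraries where they do the work, as an engineer would, in place of code of your own. Each camera call takes 0.05 s, during which the arm holds its last target.

## Task

Check the hand levers of the two bench crimpers: with the outside of the fingers, gently press the longer lever (larger crimper) in towards its bar until it comes up against its stop, keep it there for a second, then let it spring all the way back out. After that press the shorter lever (smaller crimper) in against its stop in the same way and finish there, still holding it pressed in. Push only on the levers' outer faces: grip nothing, do not touch the fixed bars, and leave everything else on the bench where it stands.

Things in the scene. Friction and masses are not known exactly. Their poses are not given: they have to be found in the camera images.
- large: the larger bench crimper, screwed down: grey base plate 110 x 240 x 12 mm, head (top at 121 mm) on a column at its -y end. Origin on the bench under the plate's middle, z up. A black fixed bar and, on the bar's -x side, a flat steel hand lever run from the head towards +y, 90 mm above the bench. Lever hinge: vertical, at (-24, -85) mm
- large_bar (a point): middle of its fixed bar: black, round, 14 mm thick (18 mm at the steel end), about 185 mm long, along the crimper's y at x = 0, 90 mm above the bench (axes as the crimper's). Not to be touched
- large_lever (a joint): its lever, rad: 0 = out at rest, 0.34 rad off the bar; 0.28 = in against the rubber-tipped stop screw, 12 mm or more still clear of the bar. Lever 165 mm long from the hinge, 10 mm thick, 18 mm high (81 to 99 mm above the bench). Sprung: pressed near its end it takes about 2 N to start, 6 N just before the stop, then climbs steeply (25 N within a few mm)
- large_press (a point): where to press: on the lever's outer (-x) face, 140 mm from the hinge, 25 mm from the free end, 90 mm above the bench; moves with the lever. Its x axis points square into the lever (the way to press), y along it to the free end, z up. Rest to stop: about 39 mm of travel. At rest the 60 mm in front of it are free but for the base plate below
- large_back (a point): point on the rubber-lined side of that lever, facing the bar, straight behind the pressing point (axes as there). A finger hooked or pinched round the lever would touch it; not to be touched
- small: the smaller bench crimper, screwed down: grey base plate 110 x 170 x 12 mm, head (top at 121 mm) on a column at its -y end. Origin on the bench under the plate's middle, z up. A black fixed bar and, on the bar's -x side, a flat steel hand lever run from the head towards +y, 90 mm above the bench. Lever hinge: vertical, at (-24, -50) mm
- small_bar (a point): middle of its fixed bar: black, round, 14 mm thick (18 mm at the steel end), about 125 mm long, along the crimper's y at x = 0, 90 mm above the bench (axes as the crimper's). Not to be touched
- small_lever (a joint): its lever, rad: 0 = out at rest, 0.34 rad off the bar; 0.28 = in against the rubber-tipped stop screw, 12 mm or more still clear of the bar. Lever 105 mm long from the hinge, 10 mm thick, 18 mm high (81 to 99 mm above the bench). Sprung: pressed near its end it takes about 2 N to start, 7 N just before the stop, then climbs steeply (25 N within a few mm)
- small_press (a point): where to press: on the lever's outer (-x) face, 80 mm from the hinge, 25 mm from the free end, 90 mm above the bench; moves with the lever. Its x axis points square into the lever (the way to press), y along it to the free end, z up. Rest to stop: about 22 mm of travel. At rest the 60 mm in front of it are free but for the base plate below
- small_back (a point): point on the rubber-lined side of that lever, facing the bar, straight behind the pressing point (axes as there). A finger hooked or pinched round the lever would touch it; not to be touched
- vial_large: clear glass vial with aluminium cap, 26 mm across, 48 mm high, standing on the larger crimper's base plate behind the bar. Origin at its underside. Leave alone
- vial_small: amber glass vial with aluminium cap, 20 mm across, 36 mm high, standing on the smaller crimper's base plate behind the bar. Origin at its underside. Leave alone
- marker: upright yellow marker, 24 mm across, 120 mm high. Origin at its underside. Leave alone
- capjar: jar of caps, white lid, 56 mm across, 60 mm high, between the crimpers, nearer the robot. Origin at its underside. Leave alone
- beaker: glass beaker, 66 mm across, 85 mm high, behind the crimpers. Origin at its underside. Leave alone
- flask: glass bottle with blue cap, 72 mm across, 150 mm high, behind the crimpers. Origin at its underside. Leave alone
- calculator: pocket calculator lying flat, 145 x 82 x 15 mm, at the left. Origin at the middle of its underside. Leave alone
Mind the look-alikes: they are no part of the job. What is shaped like the small but blue or purple is not meant.

How it is judged (in metres and radians):
On the way, in this order (a step that is already met when the one before it is completed fails the run):
1. the longer lever is pressed in against its stop by the fingers (value of joint large_lever above 0.26 rad and contact force between the fingers and large_lever above 2 N), for 0.5 s.
2. the longer lever is let go and has sprung back out (value of joint large_lever below 0.03 rad and contact force between the fingers and large_lever below 0.2 N), for 0.2 s.
3. the shorter lever is pressed in against its stop by the fingers (value of joint small_lever above 0.26 rad and contact force between the fingers and small_lever above 2 N), for 0.3 s.
At the end, for the whole second after the job is handed in: the shorter lever is held in against its stop by the fingers (joint above 0.26 rad, fingers pushing with more than 2 N), and the longer lever is back out (joint below 0.03 rad) and not touched (all of step 2 and all of step 3); the arm keeps its last pose, push and grip.
It fails at once if a lever is pushed with more than 40 N (contact force between the fingers and large_lever above 40 N or contact force between the fingers and small_lever above 40 N).
It fails at once if a fixed bar is touched or squeezed with more than 1 N (contact force between any of the fingers, the arm and large_c0 above 1 N or contact force between any of the fingers, the arm and large_c1 above 1 N or contact force between any of the fingers, the arm and small_c0 above 1 N or contact force between any of the fingers, the arm and small_c1 above 1 N).
It fails at once if a lever is gripped or hooked: its side facing the bar is touched with more than 1 N (contact force between the fingers and large_lever_c0 above 1 N or contact force between the fingers and small_lever_c0 above 1 N).
It fails at once if a bystander is moved or lifted by more than 25 mm (distance of any of vial_large, vial_small, marker, capjar, beaker, flask, calculator from where it was at the start of the episode above 0.025 m).
It fails at once if a bystander is knocked over (tilted more than 0.4 rad) (angle between any of vial_large, vial_small, marker, capjar, beaker, flask, calculator's own z axis and vertical above 0.4 rad).
It also fails if it takes over 58 s, if anything falls off the work surface, if the arm or the gripper's body presses on something with over 40 N, if the wrist force passes 120 N, or if a joint passes its speed limit or range.

## Working session

There is one attempt and no reset: what is moved stays moved. The work goes in short steps, Python scripts to look and compute and a shell command to move; the robot and the scene stay as the last step left them, time stands still between calls to the robot, and variables do not carry over. Pictures are saved under pics/ and viewed, and the job is handed in when it is done.

```bash
mkdir -p pics; python3 - <<'E'
from cell import robot
import cv2
print(robot.get_obs())
for c in ("scene","top"):
    im=robot.snapshot(c); cv2.imwrite(f"pics/{c}0.png",im)
    k=robot.get_calibration(c); print(c,k)
    for q in ("large","small","large_press","small_press","large_bar","small_bar"):
        r=robot.landmark_of(c,q); print(q,[(round(d['p'],2),[round(float(v)) for v in d['centre']]) for d in r[:4]])
E
```

```text
{'time': 0.0, 'joints': array([-1.24012384e+00,  2.21236261e-01,  1.52758067e+00,  1.21971259e-05,
        1.39470073e+00, -1.26090429e-01]), 'qd': array([ 0.00035903, -0.00179794, -0.00077403, -0.00058215, -0.00124909,
       -0.00077159]), 'effort': array([ 3.00368720e-05, -4.96899998e+01, -3.89394128e+01, -1.99931310e-04,
        1.10849089e-02, -3.37706354e-05]), 'tool_pos': array([ 275.44682854, -560.30669919,  199.70912916]), 'orientation': array([[ 4.41042672e-01, -8.97485924e-01, -6.13652714e-04],
       [-8.97484106e-01, -4.41043026e-01,  1.82462006e-03],
       [-1.90821807e-03, -2.53991750e-04, -9.99998147e-01]]), 'contact_force': array([-0.14470817, -0.41682893,  0.7264492 ]), 'moment': array([ 0.01260949, -0.00998709, -0.0143237 ]), 'grip_width': 85.17185381104004}
scene {'fx': 474.11744855186583, 'fy': 474.11744855186583, 'cx': 278.87010018376725, 'cy': 207.30351510902048, 'pose': array([[-3.66783701e-01,  5.20058664e-01, -7.71368072e-01,
         1.70966705e+03],
       [ 9.30164203e-01,  1.90518777e-01, -3.13842557e-01,
         3.77934193e+02],
       [-1.62564390e-0
[... 668 characters left out ...]
, -9.76851866e-01,  2.12219462e-01,
         2.18405075e+02],
       [-9.99634494e-01, -2.68650774e-02,  3.02424249e-03,
        -8.27857479e+01],
       [ 2.74705534e-03, -2.12223231e-01, -9.77217352e-01,
         1.63328833e+03],
       [ 0.00000000e+00,  0.00000000e+00,  0.00000000e+00,
         1.00000000e+00]])}
large [(0.55, [188, 209]), (0.19, [177, 196])]
small [(0.88, [350, 279]), (0.86, [310, 218]), (0.85, [443, 278]), (0.79, [190, 290])]
large_press [(0.53, [160, 219])]
small_press [(0.64, [341, 161]), (0.64, [173, 307]), (0.56, [445, 290]), (0.51, [301, 232])]
large_bar [(0.89, [174, 197])]
small_bar [(0.97, [344, 146]), (0.97, [438, 274]), (0.82, [181, 287]), (0.75, [303, 213])]
```

View pics/top0.png

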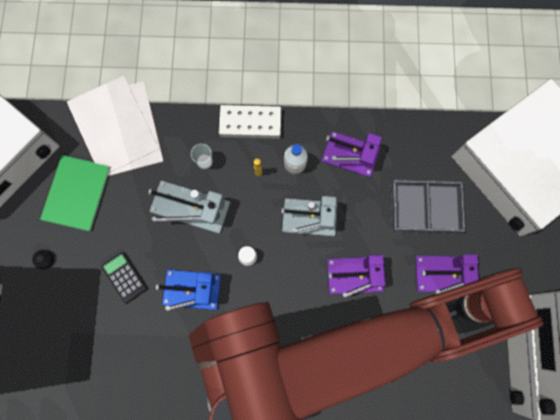

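View pics/scene0.png

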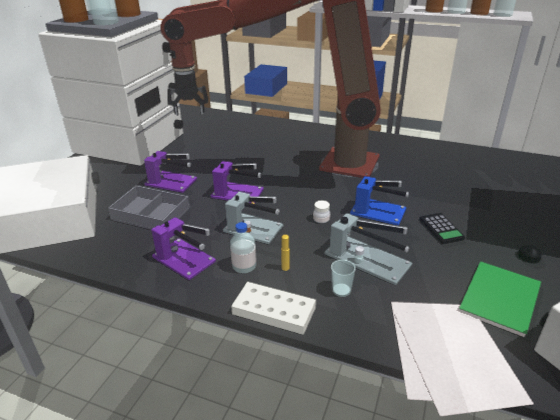

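Candidates for "small" in the top view: grey (310,218), purple (350,279), purple (443,278), purple (355,152) and blue (190,290). Only the grey one at (310,218) fits, because the blue and purple ones are the named look-alikes. The large one is the only large grey crimper, at (188,209). I'll check both in an enlarged crop.

```bash
cat > h.py <<'E'
import numpy as np
def proj(k,P):
    T=np.linalg.inv(np.array(k['pose'])); p=(T[:3,:3]@np.atleast_2d(P).T).T+T[:3,3]
    return np.c_[k['fx']*p[:,0]/p[:,2]+k['cx'],k['fy']*p[:,1]/p[:,2]+k['cy']]
def onz(k,uv,z):
    T=np.array(k['pose']); d=T[:3,:3]@np.array([(uv[0]-k['cx'])/k['fx'],(uv[1]-k['cy'])/k['fy'],1]); o=T[:3,3]
    return o+d*(z-o[2])/d[2]
E
python3 - <<'E'
import cv2,numpy as np
im=cv2.imread('pics/top0.png')
a=im[165:245,140:240]; b=im[185:250,265:355]
cv2.imwrite('pics/cropt.png',np.hstack([cv2.resize(a,(400*1,320),interpolation=cv2.INTER_CUBIC),cv2.resize(b,(400,320),interpolation=cv2.INTER_CUBIC)]))
im=cv2.imread('pics/scene0.png')
cv2.imwrite('pics/crops.png',cv2.resize(im[180:290,215:415],(800,440),interpolation=cv2.INTER_CUBIC))
from cell import robot
from h import *
kt=robot.get_calibration('top');ks=robot.get_calibration('scene')
for n,t,s,z in (("large",(188,209),(371,257),0),("lpress",(160,219),(394,229),90),("lbar",(174,197),(381,235),90),("small",(310,218),(251,227),0),("spress",(301,232),(265,194),90),("sbar",(303,213),(258,206),90)):
    print(n,onz(kt,t,z).round(),onz(ks,s,z).round())
E
```

```text
large [578. 211.   0.] [571. 215.   0.]
lpress [524. 279.  90.] [530. 266.  90.]
lbar [595. 241.  90.] [572. 236.  90.]
small [ 559. -187.    0.] [ 556. -193.    0.]
spress [ 496. -154.   90.] [ 480. -171.   90.]
sbar [ 555. -159.   90.] [ 555. -164.   90.]
```

View pics/cropt.png

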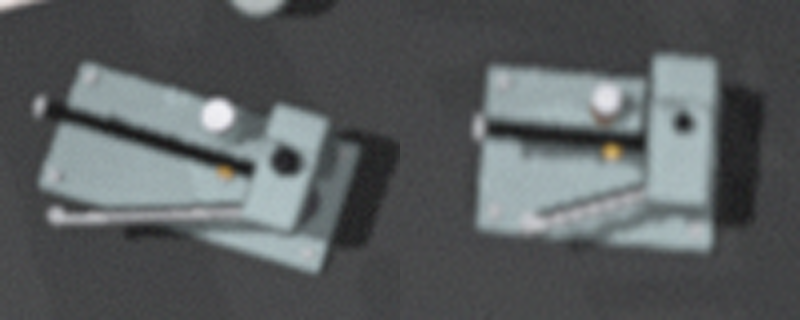

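View pics/crops.png

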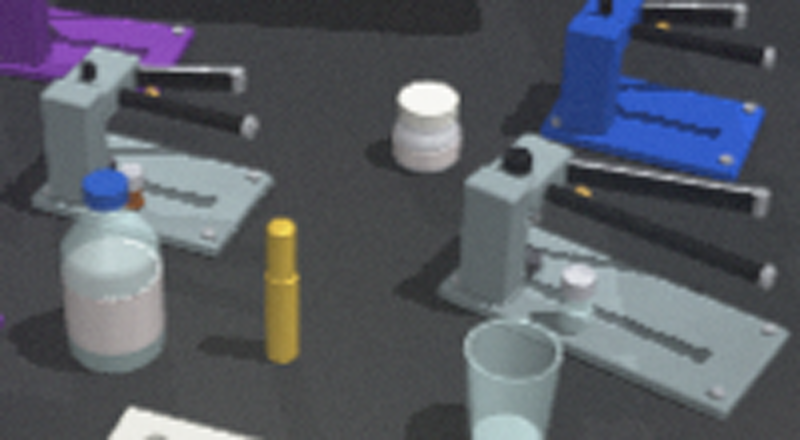

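Both grey ones check out: the large one is at left and the small one at right. Next I fit their poses (x, y, yaw) from the plate corners and lever tips in both views.

```bash
cat > fit.py <<'E'
import numpy as np
from h import *
from cell import robot
from scipy.optimize import least_squares
kt=robot.get_calibration('top');ks=robot.get_calibration('scene')
D={'large':([(55,120,12),(-55,120,12),(-55,-120,12),(55,-120,12),(-79,70.6,95)],[(160.5,180.5),(149.5,211.75),(220.5,233.25),(230,201.25),(153,218.5)],
 [(-55,120,10),(55,120,6),(55,-120,6)],[(412,263),(395.5,283.7),(325,252.5)],(-24,-85),165,140),
'small':([(55,85,12),(-55,85,12),(-55,-85,12),(-59,49,95)],[(284.8,198.4),(282.6,231.7),(335.2,235.8),(293.8,230.1)],
 [(-55,85,10),(55,85,6),(55,-85,6)],[(283,225),(268.7,242.5),(223.75,230.75)],(-24,-50),105,80)}
def W(p,P):
    P=np.array(P,float);c,s=np.cos(p[2]),np.sin(p[2]);return np.c_[p[0]+c*P[:,0]-s*P[:,1],p[1]+s*P[:,0]+c*P[:,1],P[:,2]]
def press(n,p,a,back=0,zz=90,r=None):
    h=D[n][4];L=r or D[n][6];t=0.34-a
    d=np.array([-np.sin(t),np.cos(t)]);nx=np.array([np.cos(t),np.sin(t)])
    q=np.array(h)+d*L-nx*(5+back)
    return W(p,[(q[0],q[1],zz)])[0]
if __name__=="__main__":
  for n,x0 in (('large',(575,213,0)),('small',(558,-190,0))):
    m=D[n]
    f=lambda p:np.r_[(proj(kt,W(p,m[0]))-m[1]).ravel(),(proj(ks,W(p,m[2]))-m[3]).ravel()]
    for nm,g in (('both',f),('top',lambda p:(proj(kt,W(p,m[0]))-m[1]).ravel()),('scene',lambda p:(proj(ks,W(p,m[2]))-m[3]).ravel())):
        r=least_squares(g,x0); print(n,nm,r.x.round(3),'rms px',np.sqrt(np.mean(r.fun**2)).round(2))
        print('  press',press(n,r.x,0).round(1),press(n,r.x,.28).round(1),'tip',press(n,r.x,0,r=D[n][5]).round(1), 'push yaw',r.x[2]+.34,r.x[2]+.06)
E
python3 fit.py
```

```text
large both [ 5.83970e+02  2.05281e+02 -2.72000e-01] rms px 0.76
  press [523.5 269.2  90. ] [562.6 267.8  90. ] tip [521.8 294.1  90. ] push yaw 0.06821971606334781 -0.2117802839366522
large top [ 5.83292e+02  2.04759e+02 -2.68000e-01] rms px 0.73
  press [522.6 268.4  90. ] [561.6 267.2  90. ] tip [520.8 293.3  90. ] push yaw 0.07223242413069059 -0.20776757586930944
large scene [ 5.85933e+02  2.06453e+02 -2.84000e-01] rms px 0.55
  press [526.3 271.1  90. ] [565.3 269.2  90. ] tip [524.9 296.1  90. ] push yaw 0.05562836858637554 -0.22437163141362448
small both [ 5.60036e+02 -1.83994e+02 -5.10000e-02] rms px 0.84
  press [ 505.9 -157.5   90. ] [ 527.8 -152.8   90. ] tip [ 498.8 -133.5   90. ] push yaw 0.28914794825410256 0.009147948254102527
small top [ 5.58990e+02 -1.85124e+02 -5.00000e-02] rms px 0.38
  press [ 504.9 -158.6   90. ] [ 526.7 -153.9   90. ] tip [ 497.7 -134.7   90. ] push yaw 0.289872305881768 0.009872305881767955
small scene [ 5.64225e+02 -1.80386e+02 -7.30000e-02] rms px 0.79
  press [ 510.7 -152.7   90. ] [ 532.7 -148.4   90. ] tip [ 504.1 -128.5   90. ] push yaw 0.2669674171528002 -0.013032582847199811
```

```bash
python3 -m crank '[0,0,0,0,0,9.5,0, 0,0,0,0,0,9.5,0, 0,0,0,0,0,9.5,0, 0,0,0,0,0,9.5,0, 0,0,0,0,0,0,0]' 20
cat > go.py <<'E'
import sys,numpy as np
from cell import robot
o=robot.get_obs();R=o['orientation'];t=np.array([float(v) for v in sys.argv[1:4]])
d=R.T@(t-o['tool_pos']);print('tool shift mm',d.round(1),'pos',o['tool_pos'].round(1),'yaw push(-y)',np.arctan2(-R[1,1],-R[0,1]).round(3),'F',o['contact_force'].round(1),'t',round(o['time'],2))
print(o['joints'].round(2), o['grip_width'], 'tilt', R[:,2].round(3))
E
python3 go.py 450 -100 200
```

```text
time: 1.32
tool_pos: [275.7, -560.9, 200.9]
orientation: [[-0.204, -0.979, 0.0], [-0.979, 0.204, -0.0], [0.0, -0.0, -1.0]]
contact_force: [-0.7, 0.8, -0.1]
grip_width: 0.2
tool shift mm [-486.8  -76.9    0.8] pos [ 275.7 -560.9  200.9] yaw push(-y) -0.205 F [-0.7  0.8 -0.1] t 1.32
[-1.24  0.22  1.53 -0.    1.39  0.54] 0.17106940661288356 tilt [ 0. -0. -1.]
```

```bash
python3 -m crank '[-0.06,-0.01,0,0,0,0,0, -0.06,-0.01,0,0,0,0,0, -0.06,-0.01,0,0,0,0,0, -0.06,-0.01,0,0,0,0,0, -0.06,-0.01,0,0,0,0,0]'
python3 -m crank '[-0.06,-0.01,0,0,0,0,0, -0.06,-0.01,0,0,0,0,0, -0.06,-0.01,0,0,0,0,0, 0,0,0,0,0,0,0, 0,0,0,0,0,0,0]'
python3 go.py 480 270 200
```

```text
time: 1.95
tool_pos: [386.6, -275.8, 201.1]
orientation: [[-0.201, -0.98, 0.001], [-0.98, 0.201, -0.001], [0.0, -0.001, -1.0]]
contact_force: [0.5, 0.2, -0.5]
grip_width: 0.0
time: 2.58
tool_pos: [452.3, -107.7, 200.9]
orientation: [[-0.202, -0.979, -0.0], [-0.979, 0.202, -0.001], [0.001, -0.0, -1.0]]
contact_force: [-0.8, 0.5, -1.3]
grip_width: 0.1
tool shift mm [-375.5   49.1    0.6] pos [ 452.3 -107.7  200.9] yaw push(-y) -0.203 F [-0.8  0.5 -1.3] t 2.58
[-0.4  -0.17  1.93 -0.    1.39  1.37] 0.09966711718833514 tilt [-0.    -0.001 -1.   ]
```

```bash
python3 -m crank '[-0.06,0.008,0,0,0,0,0, -0.06,0.008,0,0,0,0,0, -0.06,0.008,0,0,0,0,0, -0.06,0.008,0,0,0,0,0, -0.06,0.008,0,0,0,0,0]'
python3 -m crank '[-0.06,0.008,0,0,0,0,0, -0.014,0,0,0,0,0,0, 0,0,0,0,0,0,0, 0,0,0,0,0,0,0, 0,0,0,0,0,0,0]'
python3 go.py 485 270 75
python3 - <<'E'
from cell import robot
import cv2
from h import *
k=robot.get_calibration('wrist');im=robot.snapshot('wrist');cv2.imwrite('pics/w1.png',im)
for q in ('large_press','large_back','large_bar'):
    r=robot.landmark_of('wrist',q);print(q,[(round(d['p'],2),np.round(d['centre']),onz(k,d['centre'],90).round(1)) for d in r[:2]])
E
```

```text
time: 3.2
tool_pos: [475.6, 194.1, 201.0]
orientation: [[-0.207, -0.978, 0.001], [-0.978, 0.207, -0.0], [0.0, -0.001, -1.0]]
contact_force: [1.2, -0.4, -0.1]
grip_width: -0.0
time: 3.82
tool_pos: [482.4, 266.7, 200.9]
orientation: [[-0.207, -0.978, 0.0], [-0.978, 0.207, -0.0], [0.0, -0.0, -1.0]]
contact_force: [-0.6, 0.5, 0.1]
grip_width: 0.1
tool shift mm [ -3.8  -1.8 125.9] pos [482.4 266.7 200.9] yaw push(-y) -0.209 F [-0.6  0.5  0.1] t 3.83
[ 0.36  0.04  1.72 -0.    1.38  2.14] 0.0803486200221304 tilt [ 0. -0. -1.]
large_press [(0.61, array([267., 157.]), array([517.4, 271.6,  90. ]))]
large_back [(0.74, array([264., 146.]), array([526.5, 271.8,  90. ]))]
large_bar [(0.89, array([297.,  56.]), array([586.2, 233.3,  90. ]))]
```

View pics/w1.png

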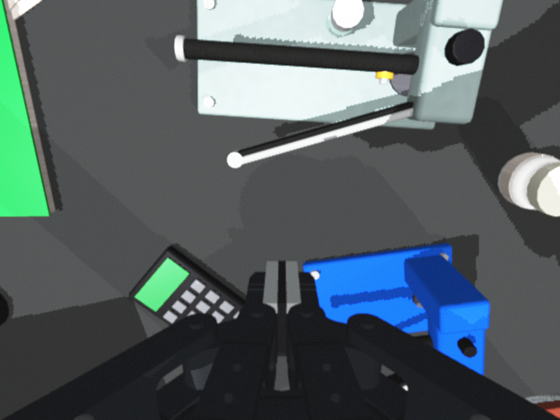

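Wrist view: the large lever runs from the tip at (234,160) to the head at (415,110), and its outer face is towards the fingers. The blue look-alike is near (400,290), so I'm checking clearance to it before descending.

```bash
python3 - <<'E'
from cell import robot
from h import *
k=robot.get_calibration('wrist')
print('tip',onz(k,(234,160),99).round(1),'face@mid',onz(k,(330,138),90).round(1))
for u in ((305,265),(450,248)): print('blue plate',onz(k,u,12).round(1))
for u in ((410,258),(488,302)): print('blue head',onz(k,u,121).round(1))
print(proj(k,[(482,267,75),(482,267,201),(482,267,210)]))
E
```

```text
tip [521.4 298.   99. ] face@mid [521.5 220.1  90. ]
blue plate [376.8 262.8  12. ]
blue plate [363.9  99.4  12. ]
blue head [420. 177. 121.]
blue head [366.8 117.8 121. ]
[[282.6810713  192.0119509 ]
 [283.49300232 250.20857236]
 [283.59266643 257.35217768]]
```

```bash
python3 -m crank '[-0.004,0,0.042,0,0,0,0, 0,0,0.042,0,0,0,0, 0,0,0.042,0,0,0,0, 0,0,0,0,0,0,0, 0,0,0,0,0,0,0]'
python3 go.py 512 270 75
python3 - <<'E'
from cell import robot
import cv2
cv2.imwrite('pics/w2.png',robot.snapshot('wrist'))
E
```

```text
time: 4.65
tool_pos: [483.9, 272.6, 76.5]
orientation: [[-0.205, -0.979, 0.002], [-0.979, 0.205, 0.001], [-0.001, -0.002, -1.0]]
contact_force: [0.6, 0.7, 0.5]
grip_width: 0.3
tool shift mm [ -3.2 -28.    1.5] pos [483.9 272.6  76.5] yaw push(-y) -0.207 F [0.6 0.7 0.5] t 4.65
[ 0.37  0.18  1.82 -0.    1.14  2.15] 0.27218913322999405 tilt [ 0.002  0.001 -1.   ]
```

View pics/w2.png

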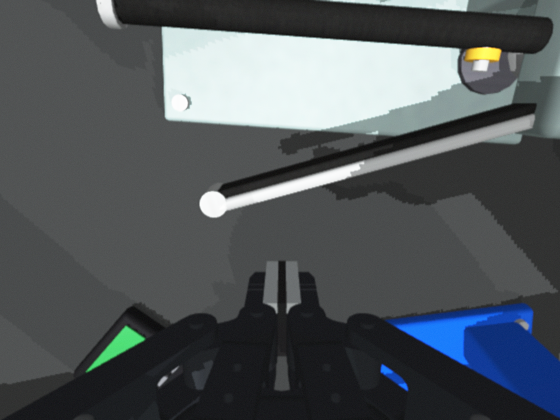

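```bash
python3 -m crank '[-0.001,-0.006,0,0,0,0,0, -0.001,-0.006,0,0,0,0,0, -0.001,-0.005,0,0,0,0,0, -0.001,-0.005,0,0,0,0,0, 0,0,0,0,0,0,0]'
python3 -m crank '[-0.001,-0.004,0,0,0,0,0, -0.001,-0.004,0,0,0,0,0, -0.001,-0.004,0,0,0,0,0, -0.001,-0.004,0,0,0,0,0, 0,0,0,0,0,0,0]'
python3 go.py 551 268 75
python3 - <<'E'
from cell import robot
import cv2
cv2.imwrite('pics/w3.png',robot.snapshot('wrist'))
E
```

```text
time: 5.32
tool_pos: [505.6, 271.6, 74.7]
orientation: [[-0.205, -0.979, -0.0], [-0.979, 0.205, -0.0], [0.0, 0.0, -1.0]]
contact_force: [-0.5, -1.0, -1.2]
grip_width: 0.0
time: 5.95
tool_pos: [522.0, 272.3, 74.8]
orientation: [[-0.205, -0.979, 0.0], [-0.979, 0.205, 0.0], [-0.0, -0.0, -1.0]]
contact_force: [-0.4, -0.5, -0.5]
grip_width: -0.1
tool shift mm [ -1.7 -29.2  -0.2] pos [522.  272.3  74.8] yaw push(-y) -0.207 F [-0.4 -0.5 -0.5] t 5.95
[0.35 0.26 1.73 0.   1.15 2.12] -0.11667309264377533 tilt [ 0.  0. -1.]
```

View pics/w3.png

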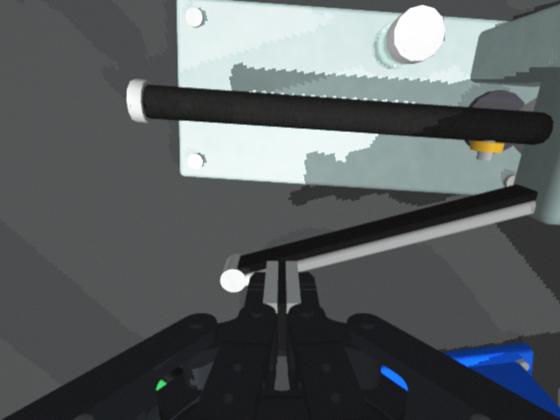

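The fingers at (283,270) are about to touch the outer face. Pressing on in small steps.

```bash
python3 -m crank '[-0.001,-0.003,0,0,0,0,0, -0.001,-0.003,0,0,0,0,0, 0,-0.003,0,0,0,0,0, 0,-0.003,0,0,0,0,0, 0,0,0,0,0,0,0]'
python3 -m crank '[0,-0.003,0,0,0,0,0, 0,-0.003,0,0,0,0,0, 0,0,0,0,0,0,0, 0,0,0,0,0,0,0, 0,0,0,0,0,0,0]'
python3 - <<'E'
from cell import robot
import cv2
cv2.imwrite('pics/w4.png',robot.snapshot('wrist'))
E
```

```text
time: 6.62
tool_pos: [534.1, 271.7, 74.8]
orientation: [[-0.205, -0.979, 0.0], [-0.979, 0.205, 0.0], [-0.0, -0.0, -1.0]]
contact_force: [0.1, 0.1, -0.1]
grip_width: -0.2
time: 7.25
tool_pos: [539.6, 270.7, 74.8]
orientation: [[-0.205, -0.979, -0.0], [-0.979, 0.205, -0.0], [0.0, 0.0, -1.0]]
contact_force: [0.8, 0.4, 0.4]
grip_width: 0.1
```

View pics/w4.png

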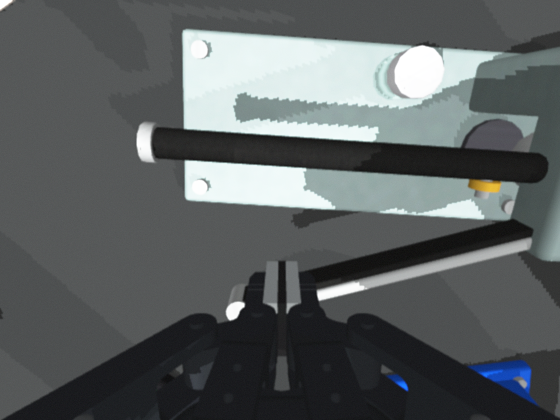

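The force reads about zero, yet the lever seems to pass behind the fingers. I need the camera geometry and another view to tell whether it is being pushed or the fingers are over it.

```bash
python3 - <<'E'
from cell import robot
from h import *
import cv2
k=robot.get_calibration('wrist');o=robot.get_obs()
print(k['pose'].round(2),k['fx'],o['tool_pos'],o['joints'].round(3))
print('tip',onz(k,(236,303),99).round(1),'lever near head',onz(k,(528,240),90).round(1))
print('tcp proj',proj(k,[o['tool_pos'],o['tool_pos']+[0,0,20],o['tool_pos']+[0,0,60]]))
im=cv2.imread('pics/w4.png')[220:360,180:380]; 
s=robot.snapshot('scene')[170:290,290:430]
cv2.imwrite('pics/c4.png',cv2.resize(im,(800,560),interpolation=cv2.INTER_CUBIC));cv2.imwrite('pics/s4.png',cv2.resize(s,(700,600),interpolation=cv2.INTER_CUBIC))
E
```

```text
[[-2.1000e-01 -9.3000e-01 -3.0000e-01  6.1453e+02]
 [-9.8000e-01  2.0000e-01  6.0000e-02  2.5532e+02]
 [ 0.0000e+00  3.0000e-01 -9.5000e-01  2.4745e+02]
 [ 0.0000e+00  0.0000e+00  0.0000e+00  1.0000e+00]] 349.08660314614116 [539.62639982 270.63580962  74.80136205] [0.334 0.289 1.692 0.    1.161 2.111]
tip [527.4 296.2  99. ] lever near head [526.9 151.3  90. ]
tcp proj [[282.08047372 250.11845119]
 [282.16147599 266.98536003]
 [282.39448738 315.50476337]]
```

View pics/c4.png

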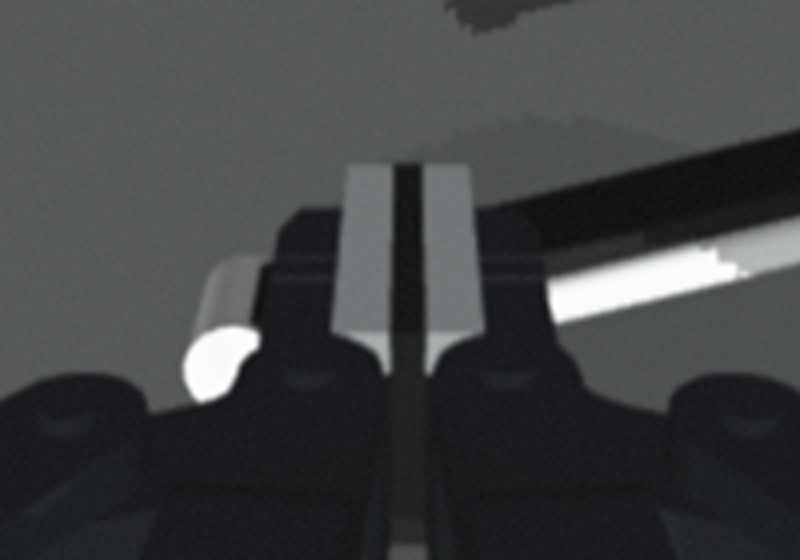

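View pics/s4.png

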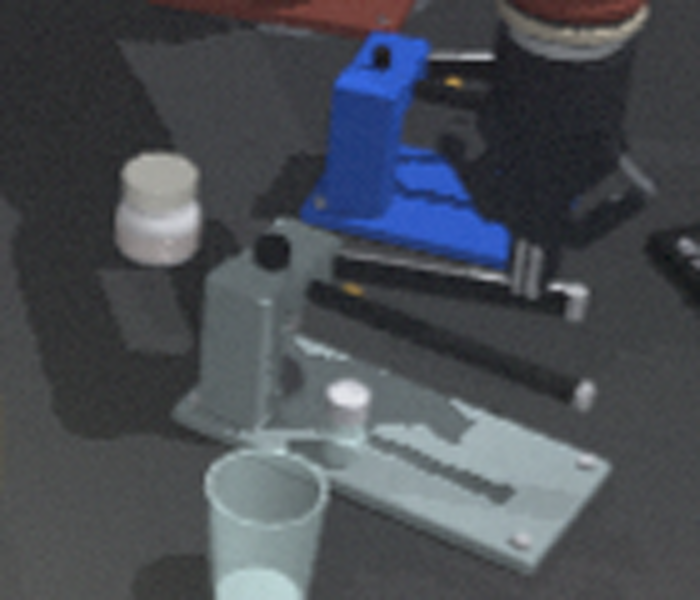

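```bash
python3 - <<'E'
from cell import robot
from h import *
import numpy as np
from scipy.optimize import least_squares
o=robot.get_obs();R=o['orientation'];t=o['tool_pos']
for c in('scene','wrist'):
    k=robot.get_calibration(c)
    print(c,'obs', (395.4,229.4) if c=='scene' else '(267..299, 261)')
    for z in (75,85,100,105):
        for b in (-8,0,8): print(z,b,proj(k,[np.array([t[0],t[1],z])-R[:,1]*b]).round(1)[0],end=' ')
        print()
from fit import press
p=np.array([583.97,205.28,-.272])
for a in (0,.05,.1,.15):
  # top edge of lever at tip/inner & outer
  for c in('scene','wrist'):
    k=robot.get_calibration(c); print(a,c,'tip outer top',proj(k,[press('large',p,a,0,99,165)]).round(1),'tip inner',proj(k,[press('large',p,a,-10,99,165)]).round(1),'r60 outer',proj(k,[press('large',p,a,0,99,60)]).round(1))
E
```

```text
scene obs (395.4, 229.4)
75 -8 [395.3 233.9] 75 0 [394.3 235.3] 75 8 [393.3 236.6] 
85 -8 [395.7 231.2] 85 0 [394.7 232.6] 85 8 [393.7 233.9] 
100 -8 [396.4 227.1] 100 0 [395.3 228.5] 100 8 [394.3 229.8] 
105 -8 [396.6 225.7] 105 0 [395.5 227.1] 105 8 [394.5 228.5] 
wrist obs (267..299, 261)
75 -8 [282.1 263.8] 75 0 [282.1 250.3] 75 8 [282.1 236.4] 
85 -8 [282.1 272.4] 85 0 [282.1 258.3] 85 8 [282.1 243.8] 
100 -8 [282.2 287.2] 100 0 [282.2 272. ] 100 8 [282.2 256.4] 
105 -8 [282.2 292.7] 105 0 [282.2 277.2] 105 8 [282.2 261.2] 
0 scene tip outer top [[404.3 227. ]] tip inner [[404. 229.]] r60 outer [[368.8 221.3]]
0 wrist tip outer top [[242.8 311.9]] tip inner [[236.5 294.6]] r60 outer [[457.5 259. ]]
0.05 scene tip outer top [[404.1 228.6]] tip inner [[403.6 230.5]] r60 outer [[368.7 221.8]]
0.05 wrist tip outer top [[237.5 297.7]] tip inner [[232.  279.7]] r60 outer [[456.3 253.4]]
0.1 scene tip outer top [[403.7 230.2]] tip inner [[403.  232.1]] r60 outer [[368.5 222.4]]
0.1 wrist tip outer top [[232.9 282.9]] tip inner [[228.3 264.2]] r60 outer [[455.4 247.6]]
0.15 scene tip outer top [[403.2 231.8]] tip inner [[402.3 233.6]] r60 outer [[368.3 222.9]]
0.15 wrist tip outer top [[229.  267.5]] tip inner [[225.4 248.1]] r60 outer [[454.9 241.7]]
```

Both pictures agree. The lever is still at rest (tip at (236,303), where the model has it at angle 0). The visible fingertips are about z 100 rather than 75, so they hover just above the lever. I'll lift slightly, back out, lower about 23 mm and check that the lever then hides the fingers.

```bash
python3 -m crank '[0,0,-0.006,0,0,0,0, 0.003,0.018,0,0,0,0,0, 0.003,0.018,0,0,0,0,0, 0.003,0.018,0,0,0,0,0, 0,0,0,0,0,0,0]'
python3 -m crank '[0,0,0.01,0,0,0,0, 0,0,0.01,0,0,0,0, 0,0,0.01,0,0,0,0, 0,0,0,0,0,0,0, 0,0,0,0,0,0,0]'
python3 go.py 512 270 51
python3 - <<'E'
from cell import robot
import cv2,numpy as np
w=robot.snapshot('wrist');s=robot.snapshot('scene')[180:280,310:420]
cv2.imwrite('pics/w5.png',np.hstack([cv2.resize(w,(440,330)),cv2.resize(s,(360,330),interpolation=cv2.INTER_CUBIC)]))
E
```

```text
time: 7.98
tool_pos: [484.3, 273.1, 81.2]
orientation: [[-0.204, -0.979, 0.0], [-0.979, 0.204, 0.0], [-0.0, -0.0, -1.0]]
contact_force: [0.2, 0.4, -0.9]
grip_width: 0.1
time: 8.6
tool_pos: [485.1, 272.8, 50.7]
orientation: [[-0.205, -0.979, -0.0], [-0.979, 0.205, -0.0], [0.0, 0.0, -1.0]]
contact_force: [0.7, -1.0, -0.0]
grip_width: -0.2
tool shift mm [ -2.7 -26.9  -0.3] pos [485.1 272.8  50.7] yaw push(-y) -0.207 F [ 0.7 -1.  -0. ] t 8.6
[0.37 0.22 1.83 0.   1.09 2.15] -0.19670028056135666 tilt [-0. -0. -1.]
```

View pics/w5.png

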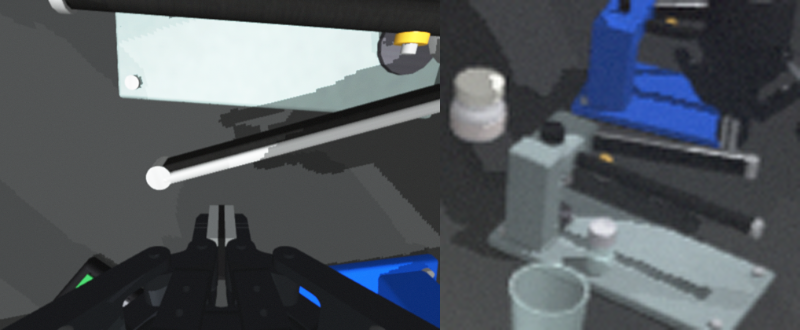

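The fingertips are now behind the lever as seen from the scene camera. Approaching again.

```bash
python3 -m crank '[-0.001,-0.005,0,0,0,0,0, -0.001,-0.005,0,0,0,0,0, -0.001,-0.005,0,0,0,0,0, -0.001,-0.004,0,0,0,0,0, 0,0,0,0,0,0,0]'
python3 -m crank '[-0.001,-0.003,0,0,0,0,0, -0.001,-0.003,0,0,0,0,0, 0,-0.003,0,0,0,0,0, 0,-0.003,0,0,0,0,0, 0,0,0,0,0,0,0]'
python3 - <<'E'
from cell import robot
import cv2,numpy as np
w=robot.snapshot('wrist');s=robot.snapshot('scene')[180:280,310:420]
cv2.imwrite('pics/w6.png',np.hstack([cv2.resize(w,(440,330)),cv2.resize(s,(360,330),interpolation=cv2.INTER_CUBIC)]))
E
```

```text
time: 9.32
tool_pos: [504.8, 272.9, 50.8]
orientation: [[-0.205, -0.979, 0.0], [-0.979, 0.205, 0.0], [-0.0, -0.0, -1.0]]
contact_force: [0.1, 0.5, -0.2]
grip_width: -0.0
time: 9.95
tool_pos: [516.5, 272.6, 50.7]
orientation: [[-0.205, -0.979, -0.0], [-0.979, 0.205, 0.0], [-0.0, 0.001, -1.0]]
contact_force: [-2.5, 2.9, 0.4]
grip_width: -0.1
```

View pics/w6.png

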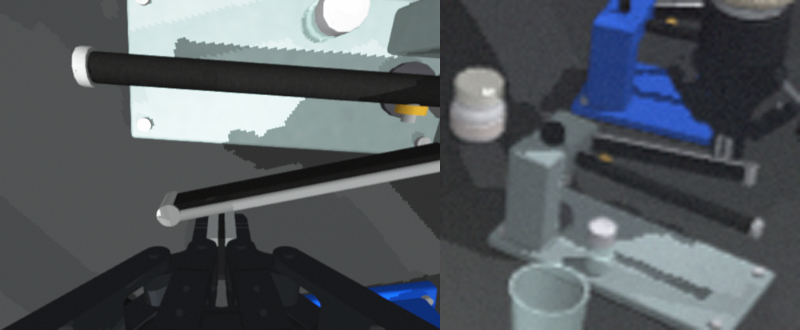

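Contact: about 3 N, with the lever hiding the tips. Continuing in towards the stop.

```bash
python3 -m crank '[-0.001,-0.003,0,0,0,0,0, -0.001,-0.003,0,0,0,0,0, -0.001,-0.003,0,0,0,0,0, -0.001,-0.003,0,0,0,0,0, 0,0,0,0,0,0,0]'
python3 -m crank '[-0.001,-0.003,0,0,0,0,0, 0,-0.003,0,0,0,0,0, 0,-0.003,0,0,0,0,0, 0,0,0,0,0,0,0, 0,0,0,0,0,0,0]'
python3 - <<'E'
from cell import robot
import cv2,numpy as np
w=robot.snapshot('wrist');s=robot.snapshot('scene')[180:280,310:420]
cv2.imwrite('pics/w7.png',np.hstack([cv2.resize(w,(440,330)),cv2.resize(s,(360,330),interpolation=cv2.INTER_CUBIC)]))
E
```

```text
time: 10.68
tool_pos: [529.1, 273.3, 50.5]
orientation: [[-0.205, -0.979, -0.001], [-0.979, 0.205, -0.001], [0.001, 0.001, -1.0]]
contact_force: [-3.7, -1.5, 0.4]
grip_width: 0.4
time: 11.3
tool_pos: [537.7, 273.1, 50.5]
orientation: [[-0.205, -0.979, -0.001], [-0.979, 0.205, 0.0], [0.0, 0.001, -1.0]]
contact_force: [-4.9, 0.4, -2.7]
grip_width: 0.1
```

View pics/w7.png

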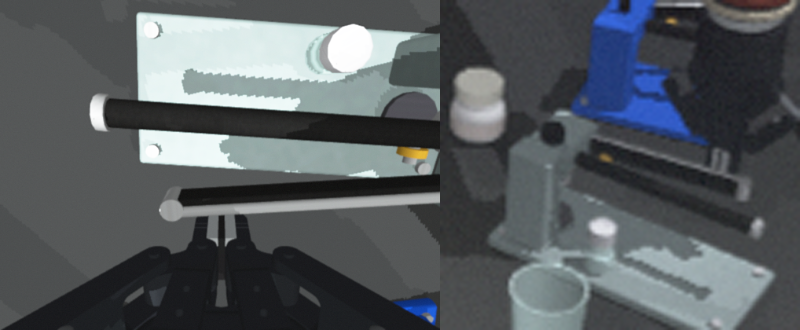

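```bash
python3 -m crank '[0,-0.002,0,0,0,0,0, 0,-0.002,0,0,0,0,0, 0,-0.002,0,0,0,0,0, 0,0,0,0,0,0,0, 0,0,0,0,0,0,0]'
python3 -m crank '[0,-0.001,0,0,0,0,0, 0,-0.001,0,0,0,0,0, 0,0,0,0,0,0,0, 0,0,0,0,0,0,0, 0,0,0,0,0,0,0]'
```

```text
time: 12.02
tool_pos: [543.5, 272.3, 50.5]
orientation: [[-0.205, -0.979, -0.001], [-0.979, 0.205, 0.001], [-0.001, 0.001, -1.0]]
contact_force: [-5.4, 3.0, -2.3]
grip_width: 0.0
time: 12.65
tool_pos: [545.4, 272.0, 50.5]
orientation: [[-0.205, -0.979, -0.001], [-0.979, 0.205, 0.001], [-0.001, 0.001, -1.0]]
contact_force: [-5.0, 2.5, -2.5]
grip_width: 0.1
```

```bash
python3 -m crank '[0,-0.001,0,0,0,0,0, 0,-0.001,0,0,0,0,0, 0,0,0,0,0,0,0, 0,0,0,0,0,0,0, 0,0,0,0,0,0,0]'
python3 -m crank '[0,-0.001,0,0,0,0,0, 0,0,0,0,0,0,0, 0,0,0,0,0,0,0, 0,0,0,0,0,0,0, 0,0,0,0,0,0,0]'
python3 - <<'E'
from cell import robot
import cv2,numpy as np
w=robot.snapshot('wrist');s=robot.snapshot('scene')[180:280,310:420]
cv2.imwrite('pics/w8.png',w)
E
```

```text
time: 13.28
tool_pos: [547.3, 271.7, 50.5]
orientation: [[-0.205, -0.979, -0.001], [-0.979, 0.205, 0.001], [-0.001, 0.001, -1.0]]
contact_force: [-6.1, 2.3, -2.3]
grip_width: 0.5
time: 13.9
tool_pos: [547.6, 271.6, 50.5]
orientation: [[-0.205, -0.979, -0.002], [-0.979, 0.205, 0.001], [-0.001, 0.002, -1.0]]
contact_force: [-8.1, 2.8, -1.6]
grip_width: 0.1
```

View pics/w8.png

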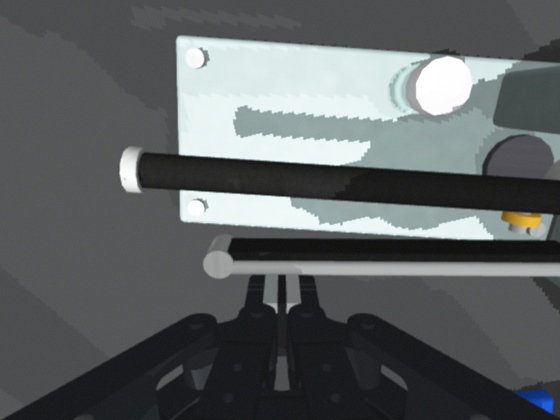

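Lever (204–560, row 265) now nearly parallel to the bar, about 0.06 rad off it. Force is rising while travel has stopped, so it is at the stop. Adding a little force and holding for over a second.

```bash
python3 -m crank '[0,-0.0015,0,0,0,0,0, 0,0,0,0,0,0,0, 0,0,0,0,0,0,0, 0,0,0,0,0,0,0, 0,0,0,0,0,0,0]'
python3 -m crank '[0,-0.0005,0,0,0,0,0, 0,0,0,0,0,0,0, 0,0,0,0,0,0,0, 0,0,0,0,0,0,0, 0,0,0,0,0,0,0]'
python3 -m crank '[0,0,0,0,0,0,0, 0,0,0,0,0,0,0, 0,0,0,0,0,0,0, 0,0,0,0,0,0,0, 0,0,0,0,0,0,0]'
```

```text
time: 14.62
tool_pos: [547.6, 271.6, 50.4]
orientation: [[-0.204, -0.979, -0.005], [-0.979, 0.204, 0.001], [0.0, 0.005, -1.0]]
contact_force: [-12.6, 3.0, 3.3]
grip_width: -0.0
time: 15.25
tool_pos: [547.6, 271.6, 50.4]
orientation: [[-0.204, -0.979, -0.006], [-0.979, 0.204, 0.001], [0.0, 0.006, -1.0]]
contact_force: [-15.2, 3.1, 4.9]
grip_width: -0.1
time: 15.88
tool_pos: [547.6, 271.6, 50.4]
orientation: [[-0.204, -0.979, -0.006], [-0.979, 0.204, 0.001], [0.0, 0.006, -1.0]]
contact_force: [-14.0, 2.9, 4.3]
grip_width: -0.1
```

```bash
python3 -m crank '[0.002,0.01,0,0,0,0,0, 0.002,0.01,0,0,0,0,0, 0.002,0.01,0,0,0,0,0, 0.002,0.01,0,0,0,0,0, 0.002,0.01,0,0,0,0,0]'
python3 -m crank '[0.002,0.01,0,0,0,0,0, 0.002,0.006,0,0,0,0,0, 0,0,0,0,0,0,0, 0,0,0,0,0,0,0, 0,0,0,0,0,0,0]'
python3 go.py 460 -157 200
python3 - <<'E'
from cell import robot
import cv2,numpy as np
w=robot.snapshot('wrist');s=robot.snapshot('scene')[180:280,310:420]
cv2.imwrite('pics/w9.png',np.hstack([cv2.resize(w,(440,330)),cv2.resize(s,(360,330),interpolation=cv2.INTER_CUBIC)]))
E
```

```text
time: 16.5
tool_pos: [500.6, 270.6, 51.5]
orientation: [[-0.205, -0.979, 0.003], [-0.979, 0.205, 0.0], [-0.001, -0.003, -1.0]]
contact_force: [0.4, -0.5, 0.3]
grip_width: 0.6
time: 17.12
tool_pos: [483.8, 270.1, 50.9]
orientation: [[-0.205, -0.979, 0.0], [-0.979, 0.205, 0.0], [-0.0, -0.0, -1.0]]
contact_force: [0.5, -0.4, -0.1]
grip_width: 0.0
tool shift mm [ 422.9  -64.4 -149.2] pos [483.8 270.1  50.9] yaw push(-y) -0.207 F [ 0.5 -0.4 -0.1] t 17.12
[ 0.37  0.21  1.84 -0.    1.09  2.14] 0.03405185385258173 tilt [ 0.  0. -1.]
```

View pics/w9.png

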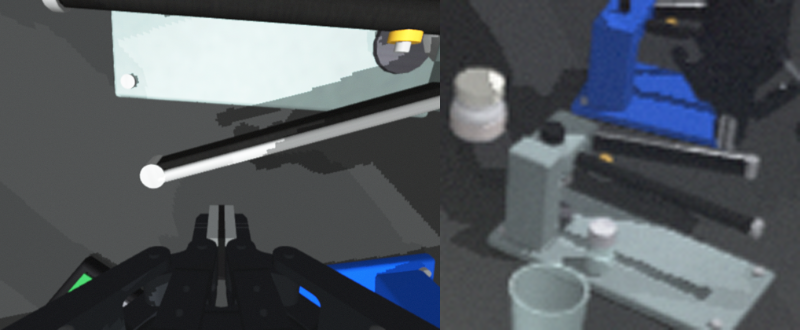

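The lever is back out, same angle as at first. Now lift, turn about 12°, and go over to the small crimper.

```bash
python3 -m crank '[0,0,-0.05,0,0,0,0, 0,0,-0.05,0,0,0,0, 0,0,-0.05,0,0,-5.8,0, 0,0,0,0,0,-5.8,0, 0,0,0,0,0,0,0]'
python3 -m crank '[0.06,0.004,0,0,0,0,0, 0.06,0.004,0,0,0,0,0, 0.06,0.004,0,0,0,0,0, 0.06,0.004,0,0,0,0,0, 0.06,0.004,0,0,0,0,0]'
python3 -m crank '[0.06,0,0,0,0,0,0, 0.06,0,0,0,0,0,0, 0,0,0,0,0,0,0, 0,0,0,0,0,0,0, 0,0,0,0,0,0,0]'
python3 go.py 465 -157 51
python3 - <<'E'
from cell import robot
import cv2
from h import *
k=robot.get_calibration('wrist');im=robot.snapshot('wrist');cv2.imwrite('pics/w10.png',im)
for q in ('small_press','small_back','small_bar'):
    r=robot.landmark_of('wrist',q);print(q,[(round(d['p'],2),np.round(d['centre']),onz(k,d['centre'],90).round(1)) for d in r[:2]])
from fit import press
p=(560,-184,-.051);print(proj(k,[press('small',p,0,0,99,105),press('small',p,0)]))
E
```

```text
time: 17.85
tool_pos: [483.7, 270.2, 201.4]
orientation: [[-0.005, -1.0, 0.001], [-1.0, 0.005, 0.0], [-0.0, -0.001, -1.0]]
contact_force: [0.2, 0.4, -0.6]
grip_width: 0.4
time: 18.48
tool_pos: [461.1, -31.4, 199.7]
orientation: [[-0.006, -1.0, -0.002], [-1.0, 0.006, 0.0], [-0.0, 0.002, -1.0]]
contact_force: [0.5, -0.4, 0.2]
grip_width: -0.1
time: 19.1
tool_pos: [461.6, -148.3, 200.3]
orientation: [[-0.003, -1.0, -0.001], [-1.0, 0.003, 0.001], [-0.001, 0.001, -1.0]]
contact_force: [-0.4, -0.2, -0.1]
grip_width: -0.1
tool shift mm [  8.8  -3.5 149.3] pos [ 461.6 -148.3  200.3] yaw push(-y) -0.003 F [-0.4 -0.2 -0.1] t 19.1
[-0.47 -0.12  1.88  0.    1.38  1.1 ] -0.1397627964193652 tilt [-0.001  0.001 -1.   ]
small_press [(0.98, array([293., 150.]), array([ 500. , -157.1,   90. ])), (0.88, array([450., 345.]), array([ 312.5, -310. ,   90. ]))]
small_back [(0.86, array([289., 138.]), array([ 510.1, -153.5,   90. ])), (0.84, array([450., 336.]), array([ 322.2, -308.5,   90. ]))]
small_bar [(0.77, array([446., 296.]), array([ 366.3, -299. ,   90. ]))]
[[263.1249711  153.70933344]
 [293.46831771 143.0551644 ]]
```

View pics/w10.png

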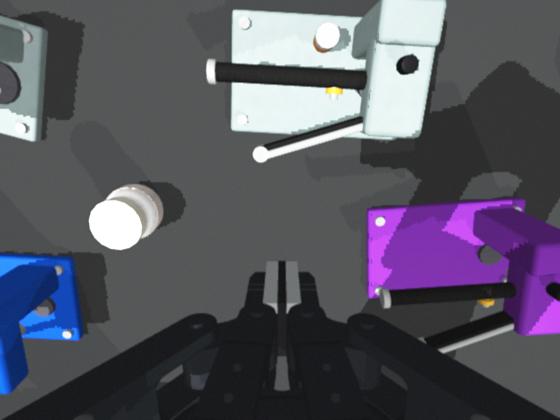

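The grey small crimper is right ahead: lever tip (262,154), amber vial on its plate. The purple one, with bar end (385,297), must be cleared, so I'll check that.

```bash
python3 - <<'E'
from cell import robot
from h import *
k=robot.get_calibration('wrist')
print('purple bar end',onz(k,(385,297),90),'plate corner',onz(k,(368,210),12),onz(k,(525,200),12),'head',onz(k,(475,215),121))
print('jar edge',onz(k,(160,200),0),onz(k,(147,225),60),'blue',onz(k,(75,260),12))
E
```

```text
purple bar end [ 365.62470513 -243.59288372   90.        ] plate corner [ 425.4759406  -242.00353517   12.        ] [ 436.30134762 -410.0084839    12.        ] head [ 455.34352666 -295.51403834  121.        ]
jar edge [433.96177989 -13.26087098   0.        ] [426.04127772 -19.90342097  60.        ] blue [366.831994    86.57154914  12.        ]
```

```bash
python3 -m crank '[0.008,-0.004,0.05,0,0,0,0, 0,0,0.05,0,0,0,0, 0,0,0.049,0,0,0,0, 0,0,0,0,0,0,0, 0,0,0,0,0,0,0]'
python3 -m crank '[0,-0.005,0,0,0,0,0, 0,-0.005,0,0,0,0,0, 0,-0.005,0,0,0,0,0, 0,-0.004,0,0,0,0,0, 0,0,0,0,0,0,0]'
python3 - <<'E'
from cell import robot
import cv2,numpy as np
w=robot.snapshot('wrist');s=robot.snapshot('scene')[140:250,200:320]
cv2.imwrite('pics/w11.png',np.hstack([cv2.resize(w,(440,330)),cv2.resize(s,(360,330),interpolation=cv2.INTER_CUBIC)]))
E
```

```text
time: 19.92
tool_pos: [467.0, -158.1, 53.6]
orientation: [[-0.003, -1.0, 0.002], [-1.0, 0.003, -0.001], [0.001, -0.002, -1.0]]
contact_force: [0.1, 0.2, 0.4]
grip_width: 0.0
time: 20.55
tool_pos: [485.0, -157.8, 51.8]
orientation: [[-0.004, -1.0, -0.0], [-1.0, 0.004, 0.0], [-0.0, 0.0, -1.0]]
contact_force: [0.4, -0.1, -0.1]
grip_width: -0.1
```

View pics/w11.png

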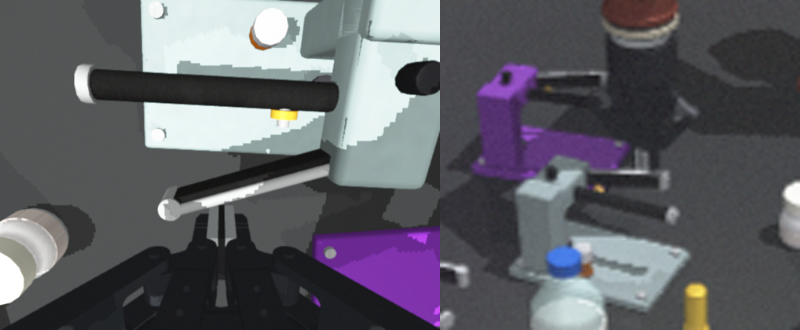

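Fingers at (222,215) sit just behind the outer face, with the lever hiding the tips. Pressing in.

```bash
python3 -m crank '[0,-0.003,0,0,0,0,0, 0,-0.003,0,0,0,0,0, 0,-0.003,0,0,0,0,0, 0,0,0,0,0,0,0, 0,0,0,0,0,0,0]'
python3 -m crank '[0,-0.002,0,0,0,0,0, 0,-0.002,0,0,0,0,0, 0,-0.002,0,0,0,0,0, 0,0,0,0,0,0,0, 0,0,0,0,0,0,0]'
python3 - <<'E'
from cell import robot
import cv2,numpy as np
w=robot.snapshot('wrist');s=robot.snapshot('scene')[140:250,200:320]
cv2.imwrite('pics/w12.png',np.hstack([cv2.resize(w,(440,330)),cv2.resize(s,(360,330),interpolation=cv2.INTER_CUBIC)]))
E
```

```text
time: 21.28
tool_pos: [493.2, -157.6, 51.5]
orientation: [[-0.004, -1.0, -0.001], [-1.0, 0.004, 0.001], [-0.001, 0.001, -1.0]]
contact_force: [-3.3, 2.2, -1.0]
grip_width: -0.2
time: 21.9
tool_pos: [499.4, -157.6, 51.6]
orientation: [[-0.004, -1.0, -0.001], [-1.0, 0.004, 0.001], [-0.001, 0.001, -1.0]]
contact_force: [-3.7, 3.3, 0.9]
grip_width: -0.2
```

View pics/w12.png

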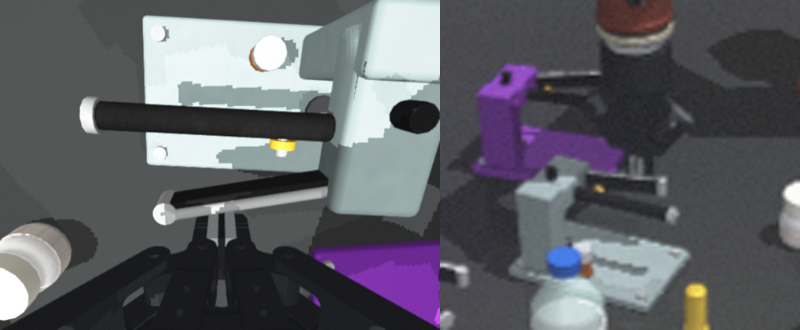

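```bash
python3 -m crank '[0,-0.002,0,0,0,0,0, 0,-0.002,0,0,0,0,0, 0,-0.002,0,0,0,0,0, 0,0,0,0,0,0,0, 0,0,0,0,0,0,0]'
python3 -m crank '[0,-0.001,0,0,0,0,0, 0,-0.001,0,0,0,0,0, 0,-0.001,0,0,0,0,0, 0,0,0,0,0,0,0, 0,0,0,0,0,0,0]'
```

```text
time: 22.62
tool_pos: [505.1, -157.4, 51.5]
orientation: [[-0.004, -1.0, -0.002], [-1.0, 0.004, 0.001], [-0.001, 0.002, -1.0]]
contact_force: [-4.7, 3.4, 1.2]
grip_width: -0.2
time: 23.25
tool_pos: [507.9, -157.2, 51.5]
orientation: [[-0.004, -1.0, -0.002], [-1.0, 0.004, 0.001], [-0.001, 0.002, -1.0]]
contact_force: [-6.4, 4.1, 2.1]
grip_width: 0.3
```

```bash
python3 -m crank '[0,-0.001,0,0,0,0,0, 0,-0.001,0,0,0,0,0, 0,0,0,0,0,0,0, 0,0,0,0,0,0,0, 0,0,0,0,0,0,0]'
python3 -m crank '[0,-0.001,0,0,0,0,0, 0,0,0,0,0,0,0, 0,0,0,0,0,0,0, 0,0,0,0,0,0,0, 0,0,0,0,0,0,0]'
python3 - <<'E'
from cell import robot
import cv2,numpy as np
w=robot.snapshot('wrist')
cv2.imwrite('pics/w13.png',w)
E
```

```text
time: 23.88
tool_pos: [509.8, -157.1, 51.5]
orientation: [[-0.004, -1.0, -0.002], [-1.0, 0.004, 0.002], [-0.002, 0.002, -1.0]]
contact_force: [-7.2, 3.9, 2.9]
grip_width: -0.1
time: 24.5
tool_pos: [510.8, -157.1, 51.5]
orientation: [[-0.004, -1.0, -0.002], [-1.0, 0.004, 0.002], [-0.002, 0.002, -1.0]]
contact_force: [-7.1, 3.9, 3.1]
grip_width: 0.1
```

View pics/w13.png

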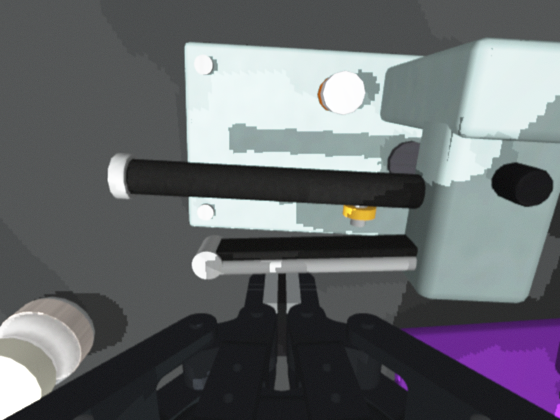

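```bash
python3 -m crank '[0,-0.001,0,0,0,0,0, 0,0,0,0,0,0,0, 0,0,0,0,0,0,0, 0,0,0,0,0,0,0, 0,0,0,0,0,0,0]'
python3 -m crank '[0,-0.001,0,0,0,0,0, 0,0,0,0,0,0,0, 0,0,0,0,0,0,0, 0,0,0,0,0,0,0, 0,0,0,0,0,0,0]'
python3 -m crank '[0,-0.001,0,0,0,0,0, 0,0,0,0,0,0,0, 0,0,0,0,0,0,0, 0,0,0,0,0,0,0, 0,0,0,0,0,0,0]'
```

```text
time: 25.18
tool_pos: [511.7, -157.0, 51.4]
orientation: [[-0.004, -1.0, -0.002], [-1.0, 0.004, 0.002], [-0.002, 0.002, -1.0]]
contact_force: [-6.4, 4.4, 3.1]
grip_width: -0.0
time: 25.8
tool_pos: [512.3, -157.0, 51.4]
orientation: [[-0.004, -1.0, -0.003], [-1.0, 0.004, 0.002], [-0.002, 0.003, -1.0]]
contact_force: [-8.6, 4.9, 4.2]
grip_width: 0.1
time: 26.42
tool_pos: [512.3, -157.0, 51.4]
orientation: [[-0.004, -1.0, -0.005], [-1.0, 0.004, 0.002], [-0.002, 0.005, -1.0]]
contact_force: [-12.9, 4.8, 7.9]
grip_width: 0.1
```

Stop reached: no further travel while the force climbs to 13 N. Holding, with a last check.

```bash
python3 -m crank '[0,-0.0005,0,0,0,0,0, 0,0,0,0,0,0,0, 0,0,0,0,0,0,0, 0,0,0,0,0,0,0, 0,0,0,0,0,0,0]'
python3 - <<'E'
from cell import robot
import cv2,numpy as np
w=robot.snapshot('wrist');s=robot.snapshot('scene')[140:290,150:430]
cv2.imwrite('pics/w14.png',np.hstack([cv2.resize(w,(380,300)),cv2.resize(s,(420,300),interpolation=cv2.INTER_CUBIC)]))
E
```

```text
time: 27.05
tool_pos: [512.3, -157.0, 51.4]
orientation: [[-0.004, -1.0, -0.007], [-1.0, 0.004, 0.002], [-0.002, 0.007, -1.0]]
contact_force: [-14.2, 4.7, 8.6]
grip_width: 0.0
```

View pics/w14.png

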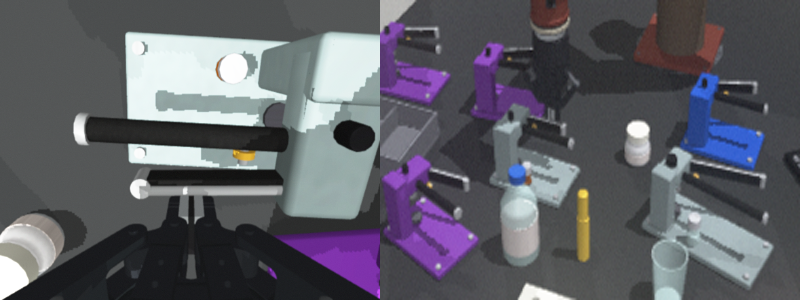

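The small lever is in at its stop, clear of the bar, the large lever is out, and all the bystanders are upright in place. Handing in.

```bash
python3 -c "
from cell import robot
print(robot.hand_in())"
```

```text
the job is handed in; nothing more can be done
None
```

I pressed the grey large crimper's lever against its stop and held it there for over a second at about 12–15 N. I then let it spring back out, pressed the grey small crimper's lever to its stop, and handed in at about 27 s, still holding it. The hand-in gives no verdict.

- **Large lever:** it stopped moving at about 0.06 rad off the bar while the force climbed. After release, the picture showed it back at its rest angle, with the measured force back to sensor noise.
- **Small lever:** travel stopped with the tool at x = 512 mm. The last reading was 14 N along the push (about 17 N in total). In the last picture the lever was nearly parallel to the bar and clear of it.
- **Rest of the bench:** the last picture, from the scene camera, shows the large lever out. The vials, jar, marker, beaker and bottle in view were upright in place; the calculator was only partly in view, at the edge.

**Failed first try:** on the first approach the fingers passed just above the large lever without moving it or showing any force. In the pictures the fingertips stood about 25 mm higher than the reported tool point. I backed out, lowered by about 24 mm and pressed again, and used the same height for the small lever.

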